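# Seat a ball finial in a sprung drilling jig and hold it down

### The job

The drilling jig's ejector pin is still standing up inside the sprung ring: knock it all the way down with the mallet (not with the fingers or the workpiece), then put the mallet down on the bench, clear of the jig. Take the ball finial by its spigot, set it upright, ball down, in the ring and press it until the ring is all the way down on its stop; finish like that, still gripping the finial and holding it down, without letting go. Leave the other things on the bench where they are.

Things in the scene. Friction and masses are not known exactly. Their poses are not given: they have to be found in the camera images.
- pin_top (a point): Centre of the top of the drilling jig's steel ejector pin (head 16 mm diameter, shank 12 mm), which stands upright in the middle of the sprung ring. Raised, its top is level with the ring's top or up to 6 mm lower, about 115 mm above the bench; fully driven down it is 75 mm above the bench. Moves with the pin.
- pin (a joint): Travel of the ejector pin, m: 0 fully raised, 0.040 fully down (its stop); grows downwards. It is sprung but a stiff friction fit: about 8 to 10 N drives it down, and it stays where it is left.
- ring_top (a point): Centre of the top of the aluminium ring cradle, 60 mm inside and 82 mm outside diameter, 12 mm thick, level, on springs over the jig's dark steel block (block 110 x 110 mm, foot 130 x 110 mm, top 50 mm above the bench, fixed). Ring top 115 mm above the bench when free. Moves with the ring.
- ring (a joint): Travel of the ring, m: 0 up (free), 0.016 fully down on its stop; grows downwards. About 4.5 N starts it, about 12.5 N brings it to the stop; it springs back when let go.
- mallet_center (a point): Centre of a small mallet's head: cylinder 36 mm diameter, 120 mm long (white plastic ends, dark steel middle), about 0.4 kg, standing on one face, this point 60 mm above it. Site z runs up the head; a wooden handle, 20 mm diameter, runs level at this height along the point's -x to 130 mm from here. Grip the head's upper end, above the handle; the head fits down into the ring with 12 mm all round.
- finial_ball (a point): Centre of the ball (76 mm diameter) of a turned pale wooden finial of about 0.2 kg, standing spigot up in a fixed steel pipe ring on the bench (68 mm outside, 30 mm high). Site z points up along the spigot. In the free ring cradle the ball's centre sits 23 mm above the ring's top.
- finial_spigot (a point): Middle of the finial's round spigot, 28 mm in diameter, which rises from the top of the ball: this point is 61 mm above the ball's centre, the spigot's top 85 mm and its foot 38 mm above it. Grip it here.
- jar: Bystander: small closed glass jar with steel cap, 48 diameter, 60 tall (mm); origin at the centre of its underside. To be left alone.
- pipe: Bystander: upright copper pipe offcut, 42 diameter, 50 tall (mm); origin at the centre of its underside. To be left alone.
- offcut: Bystander: wooden offcut 45 x 70 x 22 tall (mm); origin at the centre of its underside. To be left alone.
- glue: Bystander: white bottle, 54 diameter, 140 tall (mm); origin at the centre of its underside. To be left alone.
- bit_tin: Bystander: closed grey tin 70 x 110 x 30 tall (mm); origin at the centre of its underside. To be left alone.
- pencil_cup: Bystander: open steel cup, 70 diameter at the rim, 90 tall (mm); origin at the centre of its underside. To be left alone.
- drawer_knob: Bystander: small dark turned drawer knob, 34 diameter, 32 tall (mm); origin at the centre of its underside. To be left alone.
Things that resemble listed ones, but are neither listed nor needed, are in the scene too. Leave any red look-alike of the part that bears mallet_center alone. What is shaped like the part that bears finial_ball but blue is not meant.

How it is judged:
On the way, in this order (a step that is already met when the one before it is completed fails the run):
1. the mallet has driven the ejector pin down (at least 34 of 40 mm) (value of joint pin above 0.034 m and contact force between mallet and pin above 0.5 N).
2. the mallet lies or stands on the bench, let go, clear of the jig (height (world z) of mallet_center below 0.075 m and contact force between mallet and the fingers below 0.3 N and contact force between mallet and jig below 0.3 N and linear speed of mallet below 0.05 m/s), for 0.2 s.
At the end, for the whole second after the job is handed in: For the last second the gripped finial presses the ring (over 4 N) at least 12 of 16 mm down, ball within 6 mm of its axis, spigot up within 10 degrees, at rest; pin at least 34 mm down; mallet resting low on the bench, released, not touching the jig (all of step 2 and value of joint ring above 0.012 m and value of joint pin above 0.034 m and contact force between finial and ring above 4 N and contact force between finial and the fingers above 2 N and horizontal distance between finial_ball and ring_top below 0.006 m and angle between finial_ball's own z axis and vertical below 0.17 rad and height (world z) of finial_spigot above 0.145 m and linear speed of finial below 0.03 m/s); the arm keeps its last pose, push and grip.
It fails at once if the fingers touch the ejector pin (contact force between the fingers and pin above 1 N).
It fails at once if the finial pushes on the pin before it is down (contact force between finial and pin above 1 N and value of joint pin below 0.034 m).
It fails at once if a bystander is moved more than 30 mm (distance of any of jar, pipe, offcut, glue, bit_tin, pencil_cup, drawer_knob from where it was at the start of the episode above 0.03 m).
It also fails if it takes over 54 s, if anything falls off the work surface, if the arm or the gripper's body presses on something with over 40 N, if the wrist force passes 120 N, or if a joint passes its speed limit or range.

### The arm

A 6-joint arm with a two-finger parallel gripper is mounted at the origin on the work surface. World frame = base frame: x ahead of the robot, y to its left, z up, the work surface at z = 0. Lengths are in m, angles in rad, forces in N, time in s.
With the tool pointing down it reaches from about 0.35 to 0.775 m from the base axis. Payload 7.3 kg.
Tool frame: the origin (TCP) lies at the very end of the fingers, on their centre line; the grasp point (between the pads) lies 19 mm behind it; x points along the fingers, y is the direction in which the jaws open and shut, and the axes are right-handed (so a half turn about x gives the same grasp; the last joint's range is limited). The gripper opens to 92 mm and grips with 3 to 60 N. Pads are 19 mm wide; open, the fingers measure 130 mm over their backs; the gripper's body (75 mm by 190 mm) begins 47 mm behind the grasp point.
Start: joints at [-1.403, 0.342, 1.524, -0, 1.275, -0.146], TCP at [0.162, -0.499, 0.195] pointing down, gripper open.
Joint ranges: [-2.53, 2.53], [-0.77, 2.02], [0.04, 2.7], [-1, 4.14], [0.28, 2.66], [-3.11, 3.11]. Speed limits (rad/s): [2.57, 2.57, 3.14, 3.14, 3.14, 3.14].

### API

Orientations are given as [roll, pitch, yaw] about the fixed x, y, z axes, in that order (R = Rz(yaw) Ry(pitch) Rx(roll)).
In Python, from cell import robot gives the robot as it stands.
- The arm moves only by the tool play_rows, never from a script. Its argument "moves" is a list that holds one entry, the list of rows, each a list of 5 numbers: the shift along the tool's x, y, z in m, then the turn about the tool's x in degrees, then the opening, from -1 (shut) to 1 (fully open), so that 0 is half open. A call has exactly 10 rows; each row shifts and turns the pose as measured when the row begins, along the tool's axes as they then stand; what a row does not reach is not made up. A row lasts 1/10 s, in which the tool goes at most 50 mm and 8.59 degrees, less where a joint would pass 70% of its speed; a pose out of reach is approached as far as the arm can. A call with a gripper value outside its range is refused whole. The fingers move at their own pace and stop on an object; "grip_force" is the grip in N (left out, the last holds). Time passes only in rows, so rows that do not move let the fingers close, or fill a call up. It gives the time, the measured TCP pose, the force and the opening at its end, in the units of the state.
- robot.observe(): the state, without advancing time (a new reading comes with each control period).
- robot.read_camera(name): name is "scene" or "side" or "wrist"; returns the picture (384x512x3 uint8, red, green, blue); there is no depth.
- robot.get_calibration(name): a dict with "mtx" (3x3 intrinsics, pixels), "view" (4x4, takes a point from world to camera coordinates). Camera axes: x right, y up, looking along -z (the intrinsics and any distortion apply to the point x, -y, -z); pixel columns grow to the right and rows downward; lengths in m; the calibration is good to about 2 mm. A picture is of the moment at which its call begins: read the wrist's pose just before it. get_calibration takes no time and is no camera call; for the wrist camera it gives the pose at the moment of the call.
- robot.hand_in(): hands the job in, once; it reports no verdict.
Trained networks look in the newest picture that a camera, given by its name, has taken for a name from the list of things; names that differ only in an ending like _2 or _b are one class to them, and where a whole thing is asked for, a point or a joint stands for the part that bears it (a point fixed in the world has none). Each returns a list of dicts, best first, with "score" (0 to 1); they miss things now and then, are a little off and sometimes report something else, mostly with a low value. They report only what shows in the picture. A call takes as long as a camera call. They do not tell look-alikes from the thing itself.
- robot.spot_in(camera, label): "point" ([column, row] in pixels, amid what is visible of it).
The state is a dict: "time": time; "qpos": joint angles; "qvel": joint speeds; "joint_efforts": joint torques, N m; "tool_pos": TCP position; "tool_rot": TCP orientation; "contact_force": force on the tool from outside, world axes, zero at the start; "torque": the same for the moment, N m; "opening": finger opening in m.
Only numpy, scipy, OpenCV 4.12 (cv2) and the standard library are available. Lean on these libraries where they do the work, as an engineer would, in place of code of your own. Each camera call takes 0.05 s, during which the arm holds its last target.

## Working session

There is one attempt and no reset: what is moved stays moved. The work goes in short steps, Python scripts to look and compute and a tool call to move; the robot and the scene stay as the last step left them, time stands still between calls to the robot, and variables do not carry over. Pictures are saved under pics/ and viewed, and the job is handed in when it is done.

Besides the shell and the picture viewer there is one more tool, called in YAML: its name, and indented under it one key for each argument. play_rows: Moves the arm, as the interface text tells. Its arguments: {"type":"object","properties":{"moves":{"type":"array"},"grip_force":{"type":"number"}},"required":["moves"]}

```bash
mkdir -p pics; ls
python3 - <<'E'
from cell import robot
import cv2
print(robot.observe())
for c in ["scene","side","wrist"]:
    im=robot.read_camera(c); cv2.imwrite(f"pics/{c}0.png",im[:,:,::-1])
    k=robot.get_calibration(c); print(c,k)
    for l in ["pin_top","ring_top","mallet_center","finial_ball","finial_spigot"]:
        print(l,[(d['point'],round(d['score'],2)) for d in robot.spot_in(c,l)][:3])
print(robot.observe()['time'])
E
```

```text
pics
{'time': 0.0, 'qpos': array([-1.40299428e+00,  3.42710249e-01,  1.52503768e+00, -1.13373969e-05,
        1.27542031e+00, -1.45973294e-01]), 'qvel': array([-0.0003449 , -0.00196635,  0.00051472, -0.00010452, -0.00108254,
        0.00078002]), 'joint_efforts': array([-1.54998645e-03, -4.31246603e+01, -2.44219869e+01,  7.15665333e-02,
        5.59677801e-02, -1.09340010e-04]), 'tool_pos': array([ 0.16199305, -0.49888447,  0.19434428]), 'tool_rot': array([-1.70988898,  1.56922071,  1.74548232]), 'contact_force': array([-0.25374492,  0.03307202, -0.10220224]), 'torque': array([ 0.00993402,  0.0288225 , -0.02920934]), 'opening': 0.09199338650420998}
scene {'mtx': array([[368.54544194,   0.        , 252.27155297],
       [  0.        , 368.54544194, 192.70621497],
       [  0.        ,   0.        ,   1.        ]]), 'view': array([[ 0.81294221,  0.58210547, -0.01667891, -0.47473511],
       [-0.36303423,  0.52897576,  0.76706636,  0.15029331],
       [ 0.45533626, -0.61752561,  0.64135093, -1.28252583],
       [ 0.        ,  0.        ,  0.        ,  1.        ]])}
pin_top [([245.7, 17
[... 706 characters left out ...]
nter [([215.9, 351.1], 0.65), ([218.6, 291.6], 0.61)]
finial_ball [([293.5, 143.3], 0.81), ([330.0, 141.7], 0.67)]
finial_spigot [([294.9, 144.0], 0.94), ([328.6, 142.0], 0.63), ([326.1, 203.3], 0.24)]
wrist {'mtx': array([[342.02935812,   0.        , 257.37089407],
       [  0.        , 342.02935812, 193.53798078],
       [  0.        ,   0.        ,   1.        ]]), 'view': array([[ 0.30914509, -0.95101405,  0.00125804, -0.52565708],
       [ 0.92106616,  0.29908008, -0.24937567,  0.03258585],
       [ 0.23678351,  0.078252  ,  0.96840601, -0.38914733],
       [ 0.        ,  0.        ,  0.        ,  1.        ]])}
pin_top []
ring_top []
mallet_center []
finial_ball []
finial_spigot []
0.9
```

Run:
```python
import cv2
for c in ["scene","side"]:
    im=cv2.imread(f"pics/{c}0.png"); cv2.imwrite(f"pics/{c}0b.png",cv2.resize(im,(800,600),interpolation=cv2.INTER_CUBIC))
```

```text
(no output)
```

View pics/scene0b.png

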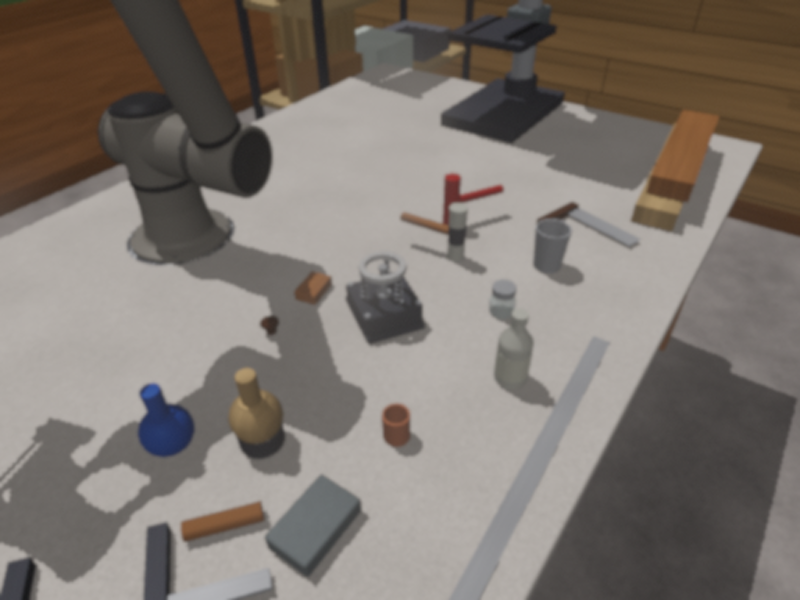

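View pics/side0b.png

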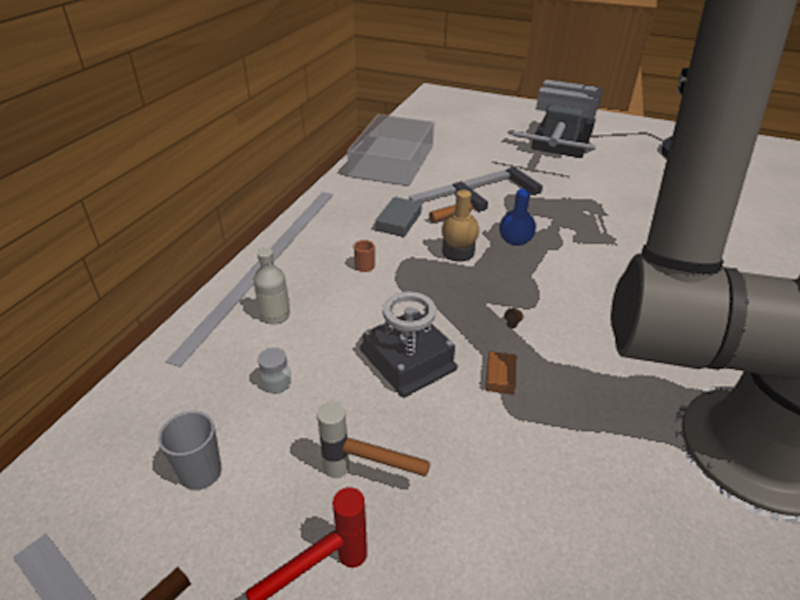

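The scene view shows the jig at (385,290), white mallet at (457,232) with the red one just behind it, and the wooden finial at (257,415) with the blue one on its left. The side view agrees: jig at (408,340), mallet at (333,440), finial at (460,230). Next I zoom in to measure.

Run:
```python
import cv2,numpy as np
s=cv2.imread("pics/scene0.png"); d=cv2.imread("pics/side0.png")
def crop(im,x,y,w=66,h=50): return cv2.resize(im[y:y+h,x:x+w],(396,300),interpolation=cv2.INTER_CUBIC)
# scale 6
a=np.vstack([np.hstack([crop(s,250,110),crop(s,212,150)]),np.hstack([crop(d,196,252,),crop(d,225,180)])])
cv2.imwrite("pics/crop1.png",a)
a=np.hstack([cv2.resize(s[230:300,130:195],(390,420),interpolation=cv2.INTER_CUBIC),cv2.resize(d[115:185,265:330],(390,420),interpolation=cv2.INTER_CUBIC)])
cv2.imwrite("pics/crop2.png",a)
```

```text
(no output)
```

View pics/crop1.png

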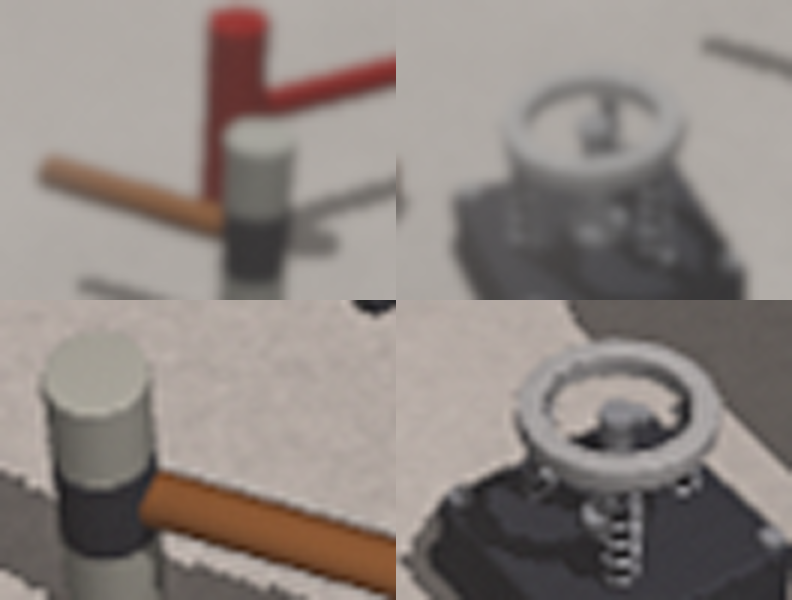

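View pics/crop2.png

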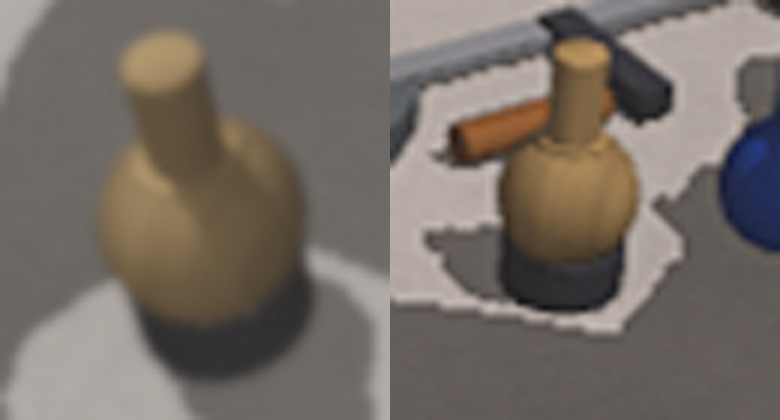

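```bash
cat > h.py <<'E'
import numpy as np,cv2
from cell import robot
def ray(c,p,cal=None):
    k=cal or robot.get_calibration(c); V=k['view']; M=k['mtx']
    d=np.array([(p[0]-M[0,2])/M[0,0],-(p[1]-M[1,2])/M[1,1],-1.])
    R=V[:3,:3]; return -R.T@V[:3,3], R.T@d
def proj(c,X,cal=None):
    k=cal or robot.get_calibration(c); V=k['view']; M=k['mtx']
    q=V[:3,:3]@np.array(X)+V[:3,3]; q=q*[1,-1,-1]; u=M@q; return u[:2]/u[2]
def atz(c,p,z,cal=None):
    o,d=ray(c,p,cal); return o+d*(z-o[2])/d[2]
def tri(l):
    A=0;b=0
    for r in l:
        o,d=ray(*r); d=d/np.linalg.norm(d); P=np.eye(3)-np.outer(d,d); A=A+P; b=b+P@o
    return np.linalg.solve(A,b)
E
python3 - <<'E'
from h import *
np.set_printoptions(precision=4,suppress=True)
for n,a,b,z in [("mtop",(293.3,132.8),(212.2,264.2),.12),("hend",(257.5,138.3),(273.3,298.9),.06),("ring",(245.2,170),(262.2,197.3),.115),("ball",(163.8,266.7),(294.7,147.5),.0),("spigtop",(157.2,239.7),(296.8,123.7),.0)]:
    t=tri([("scene",a),("side",b)]); print(n,t, atz("scene",a,z),atz("side",b,z))
    print(proj("scene",t)-a,proj("side",t)-b)
E
```

```text
mtop [0.5479 0.2683 0.1165] [0.5509 0.2633 0.12  ] [0.5462 0.2706 0.12  ]
[-0.0751 -0.0008] [-0.1162  0.0089]
hend [0.4209 0.2583 0.0586] [0.4226 0.2566 0.06  ] [0.4203 0.2589 0.06  ]
[-0.1229 -0.021 ] [-0.2024  0.0394]
ring [0.5343 0.0377 0.1109] [0.539  0.0337 0.115 ] [0.5316 0.0411 0.115 ]
[-0.4861 -0.096 ] [-0.5393  0.1174]
ball [ 0.5511 -0.2909  0.0512] [ 0.514  -0.2668  0.    ] [ 0.571  -0.3672  0.    ]
[-0.1104 -0.0343] [-0.0753  0.0296]
spigtop [ 0.5511 -0.2894  0.1374] [ 0.4356 -0.2146 -0.    ] [ 0.6132 -0.5249  0.    ]
[-0.0854 -0.0305] [-0.0567  0.0257]
```

```bash
cat >> h.py <<'E'
from scipy.spatial.transform import Rotation as Ro
np.set_printoptions(precision=4,suppress=True)
def tool():
    o=robot.observe(); return o, Ro.from_euler('xyz',o['tool_rot']).as_matrix()
def go(target,yaw=None):
    "tool-frame shift to world target; yaw: desired world direction (deg) of tool y (mod 180)"
    o,R=tool(); d=R.T@(np.array(target)-o['tool_pos'])
    y=np.degrees(np.arctan2(R[1,1],R[0,1]))
    print('t',round(o['time'],2),'pos',o['tool_pos'],'ydir',round(y,1),'tilt x',R[:,0],'F',o['contact_force'],'op',o['opening'],'q',o['qpos'])
    print('shift tool',d)
    if yaw is not None:
        print('world yaw change',(yaw-y+90)%180-90, '-> tool x turn', -((yaw-y+90)%180-90))
E
python3 - <<'E'
from h import *
go([.548,.268,.24],90)
o,R=tool();print(R)
print('red',atz("side",(223,320),.12), atz("scene",(250+238/6,110+20/6),.12))
E
```

```text
t 0.9 pos [ 0.1621 -0.4994  0.1951] ydir -72.0 tilt x [ 0.0001 -0.0001 -1.    ] F [ 0.0903  0.4866 -0.2466] op 0.09193617140919554 q [-1.403   0.342   1.5241  0.      1.2754 -0.146 ]
shift tool [-0.045  -0.6108 -0.6039]
world yaw change -17.980224532356374 -> tool x turn 17.980224532356374
[[ 0.0001  0.3087 -0.9512]
 [-0.0001 -0.9512 -0.3087]
 [-1.      0.0001 -0.    ]]
red [0.4736 0.3699 0.12  ] [0.4776 0.3633 0.12  ]
```

play_rows:
  moves:
    - [[-0.01, -0.01, -0.045, 0, 1], [-0.01, -0.01, -0.045, 0, 1], [-0.01, -0.01, -0.045, 0, 1], [-0.01, -0.01, -0.045, 0, 1], [-0.005, -0.01, -0.045, 0, 1], [0, -0.015, -0.045, 0, 1], [0, -0.02, -0.04, 0, 1], [0, -0.02, -0.04, 0, 1], [0, -0.02, -0.02, 0, 1], [0, 0, 0, 0, 1]]
  grip_force: 60

```text
time: 1.9
tool_pos: [0.4876, -0.2594, 0.2412]
tool_rot: [2.422, 1.568, -0.411]
contact_force: [-0.5, -0.5, -0.1]
opening: 0.0916
```

Run:
```python
from h import *
go([.548,.268,.24],94.5)
im=robot.read_camera("wrist"); cv2.imwrite("pics/w1.png",im[:,:,::-1])
print([proj("wrist",x) for x in ([.551,-.291,.053],[.551,-.29,.138],[.535,.037,.115],[.548,.268,.12])])
for l in ["pin_top","ring_top","finial_ball","finial_spigot"]:
    print(l,[(d['point'],round(d['score'],2)) for d in robot.spot_in("wrist",l)][:3])
```

```text
t 1.9 pos [ 0.4876 -0.2594  0.2412] ydir -72.4 tilt x [ 0.0023 -0.001  -1.    ] F [-0.5234 -0.5126 -0.096 ] op 0.09159521871887268 q [-0.628   0.3605  1.3682  0.0005  1.4105  0.6347]
shift tool [ 0.0008 -0.4843 -0.2174]
world yaw change -13.14495587316702 -> tool x turn 13.14495587316702
[array([300.8297, 118.9161]), array([312.4817, 122.2414]), array([-62.8536,  19.7485]), array([-376.1782,  -99.4791])]
pin_top []
ring_top [([10.4, 65.5], 0.56)]
finial_ball [([336.2, 219.2], 0.87), ([302.9, 119.3], 0.58)]
finial_spigot [([303.7, 119.6], 0.82), ([336.8, 218.0], 0.79)]
```

View pics/w1.png

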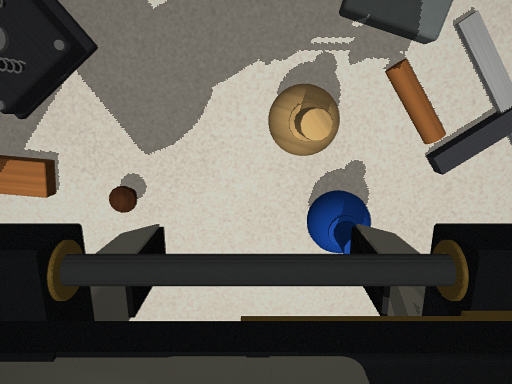

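play_rows:
  moves:
    - [[0, -0.03, 0, 2, 1], [0, -0.03, 0, 2, 1], [0, -0.03, 0, 2, 1], [0, -0.03, 0, 2, 1], [0, -0.03, 0, 2, 1], [0, -0.03, 0, 2, 1], [0, -0.03, 0, 1, 1], [0, -0.03, 0, 0, 1], [0, -0.03, 0, 0, 1], [0, 0, 0, 0, 1]]

```text
time: 3.15
tool_pos: [0.4379, -0.0026, 0.2403]
tool_rot: [2.159, 1.565, -0.944]
contact_force: [0.2, 0.4, -0.1]
opening: 0.0918
```

Run:
```python
from h import *
# finial from w1 using analytic? skip
go([.548,.268,.24],94.5)
im=robot.read_camera("wrist"); cv2.imwrite("pics/w2.png",im[:,:,::-1])
print([proj("wrist",x) for x in ([.535,.037,.115],[.548,.268,.12])])
for l in ["pin_top","ring_top","mallet_center"]:
    print(l,[(d['point'],round(d['score'],2)) for d in robot.spot_in("wrist",l)][:3])
```

```text
t 3.15 pos [ 0.4379 -0.0026  0.2403] ydir -87.8 tilt x [ 0.0034 -0.0046 -1.    ] F [ 0.172   0.402  -0.1007] op 0.09182444109796556 q [-0.1782  0.1422  1.6643 -0.0041  1.3309  1.3552]
shift tool [-0.0006 -0.2662 -0.1204]
world yaw change 2.303586387701216 -> tool x turn -2.303586387701216
[array([212.8123,  67.539 ]), array([-64.0982,  38.9902])]
pin_top [([216.8, 72.6], 0.7)]
ring_top [([220.1, 45.1], 0.69)]
mallet_center [([12.7, 90.9], 0.74)]
```

View pics/w2.png

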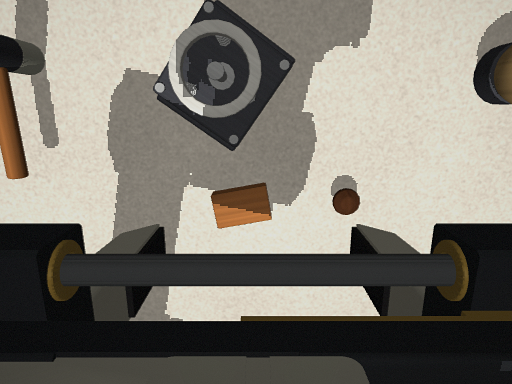

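Run:
```python
from h import *
im=cv2.imread("pics/w2.png"); c=im[0:130,140:310]; cv2.imwrite("pics/w2c.png",cv2.resize(c,(680,520),interpolation=cv2.INTER_CUBIC))
g=cv2.cvtColor(im,cv2.COLOR_BGR2GRAY)
```

```text
(no output)
```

View pics/w2c.png

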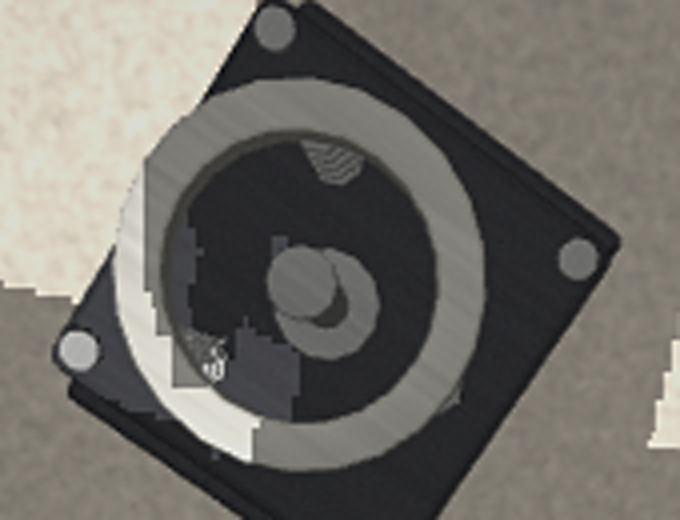

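Run:
```python
from h import *
w=(215.1,68.6)
print(atz("wrist",w,.115), tri([("scene",(245.2,170)),("side",(262.2,197.3)),("wrist",w)]))
print('pin',atz("wrist",(215.5,70.5),.115),atz("wrist",(215.5,70.5),.109))
# ring projection from wrist and radius check
X=np.array([.534,.036,.115])
for a in range(0,360,90):print(proj("wrist",X+.041*np.array([np.cos(np.radians(a)),np.sin(np.radians(a)),0])))
```

```text
[0.5346 0.0334 0.115 ] [0.5349 0.0357 0.1107]
pin [0.533 0.033 0.115] [0.5336 0.0337 0.109 ]
[212.2783  17.646 ]
[164.8997  67.3178]
[211.9396 117.2957]
[259.1058  70.9846]
```

play_rows:
  moves:
    - [[0, -0.04, 0, 0, 1], [0, -0.04, 0, 0, 1], [0, -0.04, -0.002, 0, 1], [0, -0.04, -0.002, 0, 1], [0, -0.04, -0.002, 0, 1], [0, -0.03, -0.002, 0, 1], [0, -0.03, 0, 0, 1], [0, -0.02, 0, 0, 1], [0, 0, 0, 0, 1], [0, 0, 0, 0, 1]]

```text
time: 4.35
tool_pos: [0.4465, 0.2712, 0.2362]
tool_rot: [1.894, 1.56, -1.237]
contact_force: [-0.2, 0.4, -0.5]
opening: 0.0919
```

Run:
```python
from h import *
go([.548,.268,.24],94.5)
im=robot.read_camera("wrist"); cv2.imwrite("pics/w3.png",im[:,:,::-1])
print([proj("wrist",x) for x in ([.548,.268,.12],[.475,.366,.12])])
```

```text
t 4.35 pos [0.4465 0.2712 0.2362] ydir -89.4 tilt x [ 0.0034 -0.0099 -0.9999] F [-0.227   0.3695 -0.5025] op 0.09185477984919493 q [ 0.4062  0.3095  1.4561 -0.0107  1.3768  1.9684]
shift tool [-0.0034  0.0043 -0.1015]
world yaw change 3.891340069610237 -> tool x turn -3.891340069610237
[array([259.9411,  62.5262]), array([149.1928, 148.0917])]
```

View pics/w3.png

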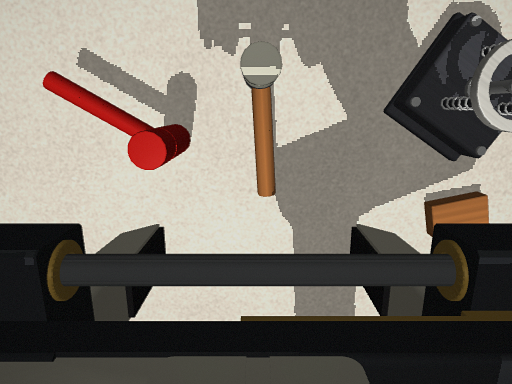

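Run:
```python
from h import *
m=atz("wrist",(261,64),.12);print(m)
e=atz("wrist",(266,193),.07);print(e, np.degrees(np.arctan2(*(m-e)[1::-1])))
go([m[0],m[1],.17],94)
```

```text
[0.5468 0.2671 0.12  ]
[0.4219 0.259  0.07  ] 3.6973984920786704
t 4.4 pos [0.4465 0.271  0.2362] ydir -89.4 tilt x [ 0.0034 -0.0098 -0.9999] F [-0.7126 -0.3054  0.1066] op 0.09173864908700964 q [ 0.4057  0.3094  1.4563 -0.0105  1.3766  1.9685]
shift tool [ 0.0666  0.0043 -0.1   ]
world yaw change 3.425588494420481 -> tool x turn -3.425588494420481
```

play_rows:
  moves:
    - [[0.005, 0, -0.02, -1, 1], [0.005, 0, -0.02, -1, 1], [0.01, 0.001, -0.02, -1, 1], [0.01, 0.001, -0.02, 0, 1], [0.01, 0.001, -0.01, 0, 1], [0.01, 0.001, -0.01, 0, 1], [0.01, 0, 0, 0, 1], [0.01, 0, 0, 0, 1], [0, 0, 0, 0, 1], [0, 0, 0, 0, 1]]

```text
time: 5.4
tool_pos: [0.5515, 0.2592, 0.1641]
tool_rot: [1.766, 1.559, -1.323]
contact_force: [-0.5, -0.1, 0.5]
opening: 0.0915
```

Run:
```python
from h import *
go([.547,.267,.078],94)
```

```text
t 5.4 pos [0.5515 0.2592 0.1641] ydir -87.0 tilt x [ 0.0029 -0.0114 -0.9999] F [-0.4619 -0.0969  0.5159] op 0.09152124642229009 q [ 0.3204  0.5224  1.3229 -0.0122  1.2971  1.8418]
shift tool [ 0.086  -0.009   0.0043]
world yaw change 0.9812447870698406 -> tool x turn -0.9812447870698406
```

play_rows:
  moves:
    - [[0, -0.005, 0.002, 0, 1], [0, -0.004, 0.002, 0, 1], [0.02, 0, 0, 0, 1], [0.02, 0, 0, 0, 1], [0.02, 0, 0, 0, 1], [0.015, 0, 0, 0, 1], [0.009, 0, 0, 0, 1], [0, 0, 0, 0, 1], [0, 0, 0, 0, 1], [0, 0, 0, 0, 1]]

```text
time: 6.4
tool_pos: [0.5479, 0.2737, 0.0846]
tool_rot: [2.692, 1.555, -0.391]
contact_force: [0.6, 0.2, 0.1]
opening: 0.0915
```

Run:
```python
from h import *
go([.547,.267,.079],94)
im=robot.read_camera("side"); cv2.imwrite("pics/s4.png",cv2.resize(im[200:384,120:366,::-1],(738,552)))
```

```text
t 6.4 pos [0.5479 0.2737 0.0846] ydir -86.7 tilt x [ 0.015  -0.0062 -0.9999] F [0.5678 0.2058 0.0859] op 0.09149588922313512 q [ 0.3445  0.5936  1.4309 -0.0122  1.1051  1.8627]
shift tool [0.0056 0.0066 0.0014]
world yaw change 0.6791701476540197 -> tool x turn -0.6791701476540197
```

View pics/s4.png

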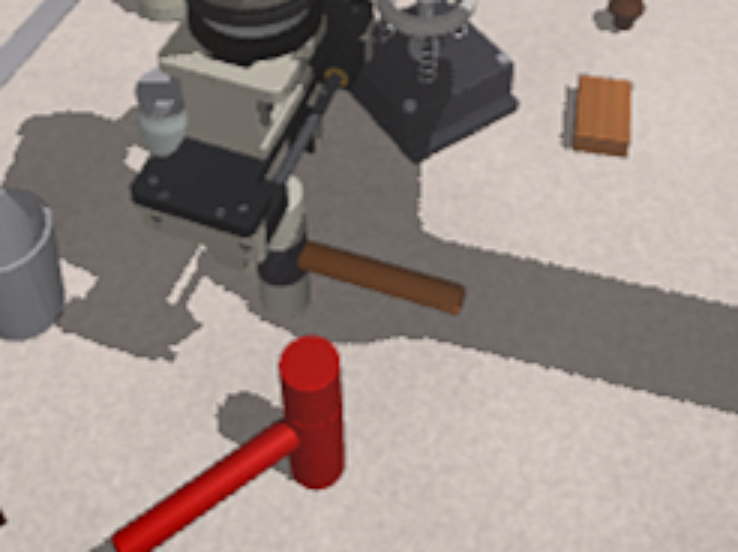

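play_rows:
  moves:
    - [[0.002, 0.004, 0, 0, 1], [0.002, 0.003, 0, 0, 1], [0, 0, 0, 0, -1], [0, 0, 0, 0, -1], [0, 0, 0, 0, -1], [0, 0, 0, 0, -1], [0, 0, 0, 0, -1], [0, 0, 0, 0, -1], [0, 0, 0, 0, -1], [0, 0, 0, 0, -1]]
  grip_force: 60

```text
time: 7.45
tool_pos: [0.5496, 0.2664, 0.0823]
tool_rot: [2.827, 1.552, -0.257]
contact_force: [-0.2, 1.6, 0.0]
opening: 0.0339
```

Run:
```python
from h import *
go([.547,.267,.25],94)
```

```text
t 7.45 pos [0.5496 0.2664 0.0823] ydir -86.7 tilt x [ 0.0184 -0.0048 -0.9998] F [-0.2329  1.6308  0.0119] op 0.033901955699000924 q [ 0.332   0.5909  1.443  -0.0119  1.0918  1.8506]
shift tool [-0.1677  0.0002 -0.0005]
world yaw change 0.7051612582238249 -> tool x turn -0.7051612582238249
```

play_rows:
  moves:
    - [[-0.02, 0, 0, 0, -1], [-0.02, 0, 0, 0, -1], [-0.03, 0, 0, 0, -1], [-0.03, 0, 0, 0, -1], [-0.03, 0.01, 0, 0, -1], [-0.03, 0.02, 0, 0, -1], [-0.01, 0.03, 0, 0, -1], [0, 0.03, 0, 0, -1], [0, 0.03, 0, 0, -1], [0, 0.03, 0, 0, -1]]

```text
time: 8.45
tool_pos: [0.5501, 0.1156, 0.2506]
tool_rot: [1.335, 1.56, -1.741]
contact_force: [0.2, 0.2, -4.5]
opening: 0.0338
```

Run:
```python
from h import *
go([.5375,.0345,.24],94)
im=robot.read_camera("side"); cv2.imwrite("pics/s5.png",cv2.resize(im[120:344,120:420,::-1],(750,560)))
```

```text
t 8.45 pos [0.5501 0.1156 0.2506] ydir -86.2 tilt x [-0.0018 -0.0106 -0.9999] F [ 0.2218  0.1659 -4.5443] op 0.033810936843288446 q [ 0.0773  0.3791  1.3149 -0.0105  1.4502  1.5839]
shift tool [0.0115 0.08   0.0179]
world yaw change 0.24839475494604812 -> tool x turn -0.24839475494604812
```

View pics/s5.png

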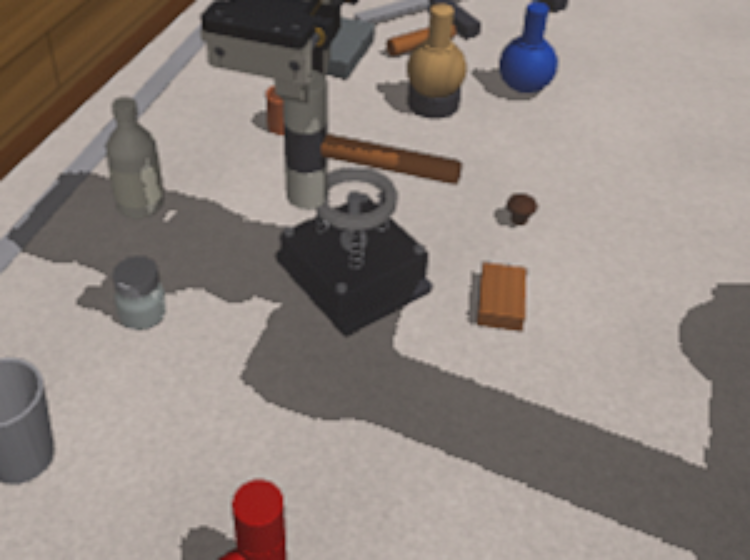

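play_rows:
  moves:
    - [[0, 0.02, 0.005, 0, -1], [0, 0.02, 0.005, 0, -1], [0, 0.02, 0.004, 0, -1], [0, 0.01, 0.002, 0, -1], [0, 0.005, 0, 0, -1], [0, 0.002, 0, 0, -1], [0, 0, 0, 0, -1], [0, 0, 0, 0, -1], [0, 0, 0, 0, -1], [0, 0, 0, 0, -1]]

```text
time: 9.5
tool_pos: [0.5368, 0.0315, 0.2468]
tool_rot: [0.739, 1.553, -2.341]
contact_force: [0.9, -0.1, -4.7]
opening: 0.0336
```

Run:
```python
from h import *
go([.5375,.0345,.24],94)
for c in ("side","scene"):
    print(c,proj(c,[.535,.035,.115]))
a=robot.read_camera("side")[:,:,::-1];b=robot.read_camera("scene")[:,:,::-1]
cv2.imwrite("pics/p6.png",np.hstack([cv2.resize(a[140:240,210:310],(400,400),interpolation=cv2.INTER_CUBIC),cv2.resize(b[110:210,195:295],(400,400),interpolation=cv2.INTER_CUBIC)]))
```

```text
t 9.5 pos [0.5368 0.0315 0.2468] ydir -86.5 tilt x [-0.0121 -0.0124 -0.9998] F [ 0.8986 -0.0804 -4.7496] op 0.03364680978975881 q [-0.0752  0.3397  1.3836 -0.0134  1.4294  1.4359]
shift tool [ 0.0068 -0.003  -0.001 ]
world yaw change 0.46341179625602535 -> tool x turn -0.46341179625602535
side [261.8255 195.399 ]
scene [244.2957 169.2527]
```

View pics/p6.png

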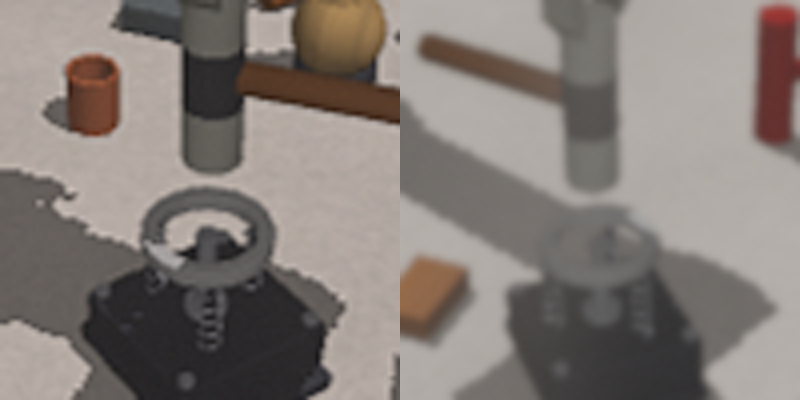

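Run:
```python
from h import *
# mallet bottom lowest-ellipse centre, and the ring
t=tri([("side",(263.2,179.3)),("scene",(243.0,154.9))]); print(t, atz("side",(263.2,179.3),.163),atz("scene",(243.0,154.9),.163))
a=("side",(210+208/4,140+236/4)); b=("scene",(195+202/4,110+245/4)); print(a,b,tri([a,b]))
```

```text
[0.5342 0.0322 0.1625] [0.5337 0.0325 0.163 ] [0.5351 0.0317 0.163 ]
('side', (262.0, 199.0)) ('scene', (245.5, 171.25)) [0.5343 0.0386 0.1062]
```

play_rows:
  moves:
    - [[0, -0.004, -0.001, 0, -1], [0.015, 0, 0, 0, -1], [0.015, 0, 0, 0, -1], [0.01, 0, 0, 0, -1], [0.01, 0, 0, 0, -1], [0.008, 0, 0, 0, -1], [0.008, 0, 0, 0, -1], [0.008, 0, 0, 0, -1], [0.008, 0, 0, 0, -1], [0.008, 0, 0, 0, -1]]

```text
time: 10.6
tool_pos: [0.5418, 0.0363, 0.1589]
tool_rot: [1.814, 1.558, -1.265]
contact_force: [-0.6, 1.3, 4.8]
opening: 0.0338
```

Run:
```python
from h import *
go([.5375,.0375,.157],94)
```

```text
t 10.6 pos [0.5418 0.0363 0.1589] ydir -86.4 tilt x [ 0.0037 -0.0118 -0.9999] F [-0.5987  1.2887  4.7734] op 0.03377493841721136 q [-0.0667  0.404   1.5341 -0.0124  1.1991  1.4465]
shift tool [ 0.0019 -0.0015  0.0042]
world yaw change 0.4440636357966241 -> tool x turn -0.4440636357966241
```

play_rows:
  moves:
    - [[0.006, -0.001, 0.003, 0, -1], [0.006, 0, 0.002, 0, -1], [0.006, 0, 0, 0, -1], [0.006, 0, 0, 0, -1], [0.006, 0, 0, 0, -1], [0.006, 0, 0, 0, -1], [0.006, 0, 0, 0, -1], [0.006, 0, 0, 0, -1], [0.006, 0, 0, 0, -1], [0.006, 0, 0, 0, -1]]

```text
time: 11.6
tool_pos: [0.5767, 0.036, 0.1507]
tool_rot: [2.946, 1.449, -0.134]
contact_force: [-11.9, 2.6, 33.3]
opening: 0.034
```

Run:
```python
from h import *
go([.5375,.0375,.157],94)
a=robot.read_camera("side")[:,:,::-1];b=robot.read_camera("scene")[:,:,::-1]
cv2.imwrite("pics/p7.png",np.hstack([cv2.resize(a[140:240,210:310],(400,400),interpolation=cv2.INTER_CUBIC),cv2.resize(b[110:210,195:295],(400,400),interpolation=cv2.INTER_CUBIC)]))
```

```text
t 11.6 pos [0.5767 0.036  0.1507] ydir -86.6 tilt x [ 0.1204 -0.0163 -0.9926] F [-11.8787   2.5935  33.3382] op 0.033962584212017165 q [-0.0651  0.4042  1.5657 -0.0097  1.0501  1.4484]
shift tool [-0.011  -0.0037  0.038 ]
world yaw change 0.5558494340056086 -> tool x turn -0.5558494340056086
```

View pics/p7.png

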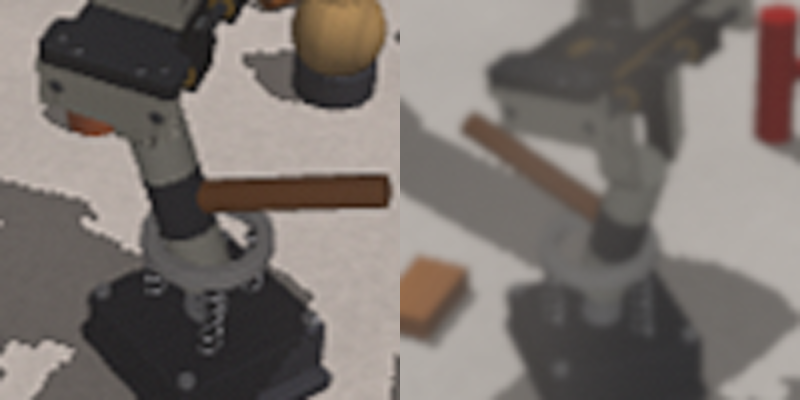

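Run:
```python
from h import *
o,R=tool(); print(R); print(R.T@[-.04,0,.006])
# mallet axis: crop scale 4; handle band/top estimates
a=tri([("side",(210+180/4,140+205/4)),("scene",(195+220/4,110+205/4))]);print('band-ish',a)
for X in ([.534,.035,.075],[.5767,.036,.17]): print(proj("side",X),proj("scene",X))
```

```text
[[ 0.1214  0.06   -0.9908]
 [-0.0161 -0.9979 -0.0624]
 [-0.9925  0.0236 -0.1201]]
[-0.0108 -0.0023  0.0389]
band-ish [0.5455 0.0497 0.1364]
[261.8388 207.7174] [244.4482 180.8892]
[245.6871 173.3471] [257.0936 157.0119]
```

play_rows:
  moves:
    - [[-0.002, 0, 0, 0, -1], [-0.003, 0, 0.002, 0, -1], [-0.001, 0, 0.005, 0, -1], [-0.001, 0, 0.005, 0, -1], [-0.001, 0, 0.005, 0, -1], [-0.001, 0, 0.005, 0, -1], [-0.001, 0, 0.005, 0, -1], [-0.001, 0, 0.005, 0, -1], [-0.001, 0, 0.004, 0, -1], [0, 0, 0, 0, -1]]
  grip_force: 30

```text
time: 12.7
tool_pos: [0.5352, 0.0335, 0.1561]
tool_rot: [2.941, 1.451, -0.139]
contact_force: [0.6, 0.6, -1.4]
opening: 0.035
```

Run:
```python
from h import *
go([.5375,.0375,.157],94)
a=robot.read_camera("side")[:,:,::-1];b=robot.read_camera("scene")[:,:,::-1]
cv2.imwrite("pics/p8.png",np.hstack([cv2.resize(a[140:240,210:310],(400,400),interpolation=cv2.INTER_CUBIC),cv2.resize(b[110:210,195:295],(400,400),interpolation=cv2.INTER_CUBIC)]))
```

```text
t 12.7 pos [0.5352 0.0335 0.1561] ydir -86.6 tilt x [ 0.1181 -0.0166 -0.9929] F [ 0.5682  0.5746 -1.4334] op 0.03502072237772559 q [-0.0755  0.3274  1.6682 -0.0089  1.0266  1.4381]
shift tool [-0.0007 -0.0038 -0.0027]
world yaw change 0.5646578516100362 -> tool x turn -0.5646578516100362
```

View pics/p8.png

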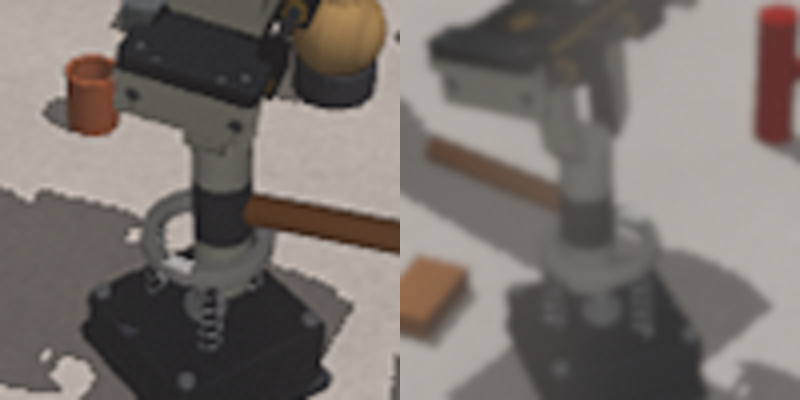

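play_rows:
  moves:
    - [[0, 0, 0, 0, -1], [-0.01, 0, -0.001, 0, -1], [-0.02, 0, -0.002, 0, -1], [-0.025, 0, -0.003, 0, -1], [-0.025, 0, -0.003, 0, -1], [-0.02, -0.01, -0.003, 0, -1], [0, -0.03, -0.002, 0, -1], [0, -0.03, -0.002, 0, -1], [0, -0.03, -0.002, 0, -1], [0, -0.03, -0.002, 0, -1]]
  grip_force: 60

```text
time: 13.8
tool_pos: [0.5344, 0.1663, 0.2606]
tool_rot: [2.92, 1.458, -0.167]
contact_force: [0.3, -0.3, -4.2]
opening: 0.0342
```

Run:
```python
from h import *
go([.5375,.267,.2],94)
a=robot.read_camera("side")[:,:,::-1];b=robot.read_camera("scene")[:,:,::-1]
cv2.imwrite("pics/p9.png",np.hstack([cv2.resize(a[120:320,160:360],(400,400),interpolation=cv2.INTER_CUBIC),cv2.resize(b[80:210,180:310],(400,400),interpolation=cv2.INTER_CUBIC)]))
```

```text
t 13.8 pos [0.5344 0.1663 0.2606] ydir -87.0 tilt x [ 0.1109 -0.0187 -0.9937] F [ 0.2749 -0.283  -4.218 ] op 0.03419617899794157 q [ 0.1894  0.3002  1.4087 -0.0405  1.3273  1.7138]
shift tool [ 0.0587 -0.1019 -0.002 ]
world yaw change 0.9778471928700583 -> tool x turn -0.9778471928700583
```

View pics/p9.png

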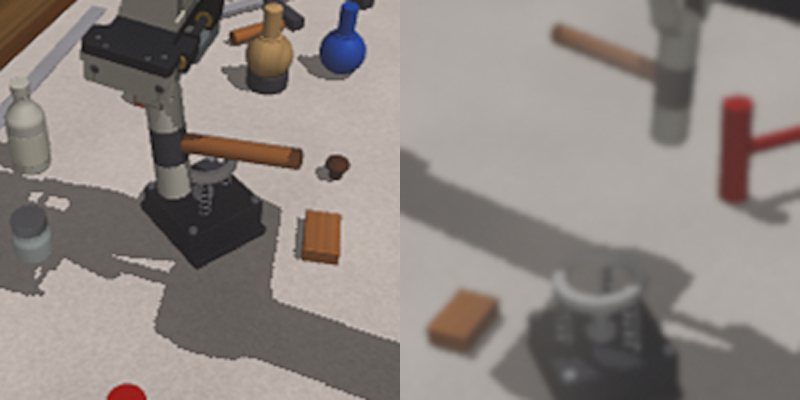

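play_rows:
  moves:
    - [[0, -0.03, -0.002, 0, -1], [0.01, -0.03, -0.002, 0, -1], [0.02, -0.02, 0, 0, -1], [0.03, -0.015, 0.002, 0, -1], [0.03, -0.005, 0.003, 0, -1], [0.03, 0, 0.003, 0, -1], [0.02, 0, 0.002, 0, -1], [0.01, 0, 0.001, 0, -1], [0, 0, 0, 0, -1], [0, 0, 0, 0, -1]]

```text
time: 14.9
tool_pos: [0.5374, 0.2659, 0.1054]
tool_rot: [2.887, 1.462, -0.196]
contact_force: [0.7, -0.5, -5.0]
opening: 0.0342
```

Run:
```python
from h import *
go([.545,.267,.085],94)
a=robot.read_camera("side")[:,:,::-1];b=robot.read_camera("scene")[:,:,::-1]
cv2.imwrite("pics/p10.png",np.hstack([cv2.resize(a[184:384,130:330],(400,400),interpolation=cv2.INTER_CUBIC),cv2.resize(b[80:210,200:330],(400,400),interpolation=cv2.INTER_CUBIC)]))
```

```text
t 14.9 pos [0.5374 0.2659 0.1054] ydir -86.7 tilt x [ 0.1065 -0.0211 -0.9941] F [ 0.6654 -0.4669 -5.0341] op 0.0341820662724136 q [ 0.3656  0.5085  1.5277 -0.0681  1.0141  1.9112]
shift tool [ 0.0211 -0.0012 -0.0054]
world yaw change 0.7231223510161158 -> tool x turn -0.7231223510161158
```

View pics/p10.png

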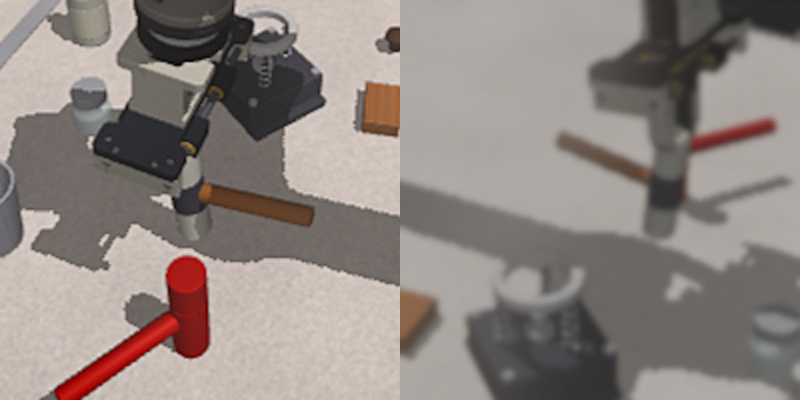

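play_rows:
  moves:
    - [[0.005, 0, 0.0005, 0, -1], [0.005, 0, 0.0005, 0, -1], [0.004, 0, 0, 0, -1], [0.003, 0, 0, 0, -1], [0.002, 0, 0, 0, -1], [0.001, 0, 0, 0, -1], [0, 0, 0, 0, -1], [0, 0, 0, 0, -1], [0, 0, 0, 0, -1], [0, 0, 0, 0, -1]]

```text
time: 16.0
tool_pos: [0.5406, 0.2661, 0.0873]
tool_rot: [2.917, 1.456, -0.166]
contact_force: [0.4, 0.1, -3.9]
opening: 0.0339
```

Run:
```python
from h import *
go([.545,.267,.085],94)
```

```text
t 16.0 pos [0.5406 0.2661 0.0873] ydir -86.7 tilt x [ 0.1125 -0.0188 -0.9935] F [ 0.3552  0.1498 -3.9188] op 0.033920011969014785 q [ 0.364   0.5304  1.5468 -0.0701  0.9668  1.9133]
shift tool [ 0.0027 -0.0007 -0.0042]
world yaw change 0.7298960928045517 -> tool x turn -0.7298960928045517
```

Near touching; lower a few more mm, then open.

play_rows:
  moves:
    - [[0.002, 0, 0, 0, -1], [0.002, 0, 0, 0, -1], [0.001, 0, 0, 0, -1], [0, 0, 0, 0, -1], [0, 0, 0, 0, -0.2], [0, 0, 0, 0, -0.2], [0, 0, 0, 0, 0.2], [0, 0, 0, 0, 0.6], [0, 0, 0, 0, 1], [0, 0, 0, 0, 1]]

```text
time: 17.0
tool_pos: [0.5434, 0.2669, 0.0848]
tool_rot: [2.944, 1.451, -0.139]
contact_force: [-0.1, 0.1, -0.1]
opening: 0.0644
```

Run:
```python
from h import *
go([.545,.267,.2],94)
a=robot.read_camera("side")[:,:,::-1];b=robot.read_camera("scene")[:,:,::-1]
cv2.imwrite("pics/p11.png",np.hstack([cv2.resize(a[184:384,130:330],(400,400),interpolation=cv2.INTER_CUBIC),cv2.resize(b[80:210,200:330],(400,400),interpolation=cv2.INTER_CUBIC)]))
```

```text
t 17.0 pos [0.5434 0.2669 0.0848] ydir -86.7 tilt x [ 0.1186 -0.0166 -0.9928] F [-0.0853  0.1229 -0.1403] op 0.0643848337330841 q [ 0.3635  0.5345  1.548  -0.0707  0.9549  1.9137]
shift tool [-0.1142  0.0027 -0.0151]
world yaw change 0.7309681161944468 -> tool x turn -0.7309681161944468
```

View pics/p11.png

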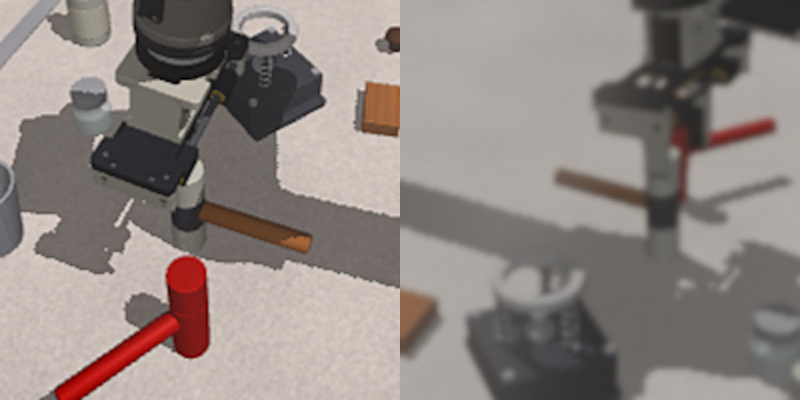

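play_rows:
  moves:
    - [[0, 0, 0, 0, 1], [0, 0, 0, 0, 1], [-0.02, 0, 0, 0, 1], [-0.05, 0, -0.005, 0, 1], [-0.05, 0, -0.005, 0, 1], [-0.05, 0, -0.005, 0, 1], [-0.02, 0, 0, 0, 1], [0, 0.02, 0, 0, 1], [0, 0.04, 0, 0, 1], [0, 0.04, 0, 0, 1]]

```text
time: 18.1
tool_pos: [0.5404, 0.173, 0.2836]
tool_rot: [2.945, 1.452, -0.13]
contact_force: [0.2, -1.0, 0.0]
opening: 0.0918
```

Run:
```python
from h import *
go([.47,-.2,.24],94)
a=robot.read_camera("side")[:,:,::-1]
cv2.imwrite("pics/p12.png",a)
```

```text
t 18.1 pos [0.5404 0.173  0.2836] ydir -86.3 tilt x [ 0.1171 -0.0154 -0.993 ] F [ 0.2376 -1.0358  0.0055] op 0.09181039308288445 q [ 0.1985  0.3005  1.347  -0.0389  1.3821  1.7084]
shift tool [0.0408 0.3666 0.0997]
world yaw change 0.29243172894814506 -> tool x turn -0.29243172894814506
```

View pics/p12.png

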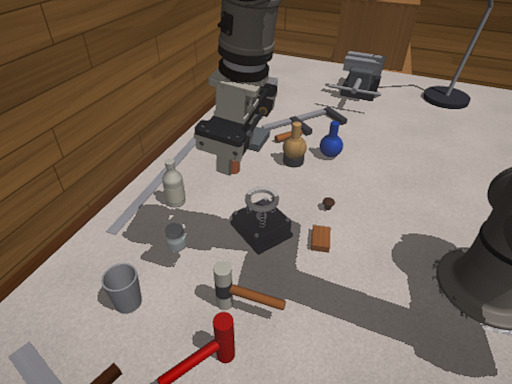

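play_rows:
  moves:
    - [[0, 0.045, 0.009, 0, 1], [0, 0.045, 0.009, 0, 1], [0, 0.045, 0.009, 0, 1], [0, 0.045, 0.009, 0, 1], [0, 0.045, 0.009, 0, 1], [0, 0.045, 0.009, 0, 1], [0, 0.045, 0.009, 0, 1], [0, 0.045, 0.009, 0, 1], [0, 0.045, 0.009, 0, 1], [0, 0, 0, 0, 1]]

```text
time: 19.15
tool_pos: [0.482, -0.2561, 0.2848]
tool_rot: [2.912, 1.449, -0.169]
contact_force: [0.4, 0.4, 0.4]
opening: 0.0917
```

Run:
```python
from h import *
go([.55,-.29,.24],94)
im=robot.read_camera("wrist"); cv2.imwrite("pics/w13.png",im[:,:,::-1])
print([proj("wrist",x) for x in ([.551,-.291,.053],[.551,-.29,.138])], proj("wrist",[.534,.036,.115]))
print('blue',tri([("scene",(99.8,272.3)),("side",(330,141.7))]))
o,R=tool();print(R)
```

```text
t 19.15 pos [ 0.482  -0.2561  0.2848] ydir -86.6 tilt x [ 0.1193 -0.0203 -0.9926] F [0.4351 0.4241 0.3521] op 0.09173426290129197 q [-0.6664  0.2521  1.4106  0.059   1.3725  0.8347]
shift tool [ 0.0532  0.0366 -0.06  ]
world yaw change 0.5886603044156686 -> tool x turn -0.5886603044156686
[array([285.3047, 128.6729]), array([293.549 , 123.8868])] [-25.0069 121.8659]
blue [ 0.4527 -0.3802  0.0493]
[[ 0.1195  0.0608 -0.991 ]
 [-0.0186 -0.9978 -0.0635]
 [-0.9927  0.026  -0.1181]]
```

View pics/w13.png

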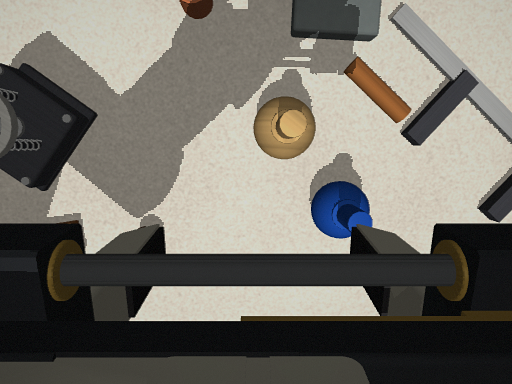

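Run:
```python
from h import *
print(atz("wrist",(340,210),.05), atz("wrist",(360,222),.13))
print(atz("wrist",(284.5,128),.053), atz("wrist",(292.5,124),.138))
go([.553,-.291,.17]); o,R=tool(); print(R.T@[0,0,-.07])
```

```text
[ 0.4525 -0.3694  0.05  ] [ 0.4543 -0.3692  0.13  ]
[ 0.5518 -0.2899  0.053 ] [ 0.5508 -0.289   0.138 ]
t 19.2 pos [ 0.4824 -0.2537  0.2849] ydir -86.5 tilt x [ 0.1195 -0.0186 -0.9927] F [0.7075 0.889  0.0189] op 0.09162092537426904 q [-0.6631  0.2508  1.4121  0.0601  1.3731  0.8366]
shift tool [ 0.1231  0.0386 -0.0541]
[ 0.0695 -0.0018  0.0083]
```

play_rows:
  moves:
    - [[0.01, 0.01, -0.016, 0, 1], [0.01, 0.01, -0.016, 0, 1], [0.02, 0.01, -0.016, 0, 1], [0.02, 0.008, -0.012, 0, 1], [0.02, 0, 0, 0, 1], [0.02, 0, 0.002, 0, 1], [0.015, 0, 0.001, 0, 1], [0.005, 0, 0, 0, 1], [0, 0, 0, 0, 1], [0, 0, 0, 0, 1]]

```text
time: 20.2
tool_pos: [0.563, -0.2774, 0.1718]
tool_rot: [2.952, 1.447, -0.118]
contact_force: [-0.2, -0.0, 0.5]
opening: 0.0918
```

Run:
```python
from h import *
go([.5535,-.2905,.1]);
```

```text
t 20.2 pos [ 0.563  -0.2774  0.1718] ydir -85.9 tilt x [ 0.1224 -0.0145 -0.9924] F [-0.2143 -0.0364  0.5457] op 0.09179371713866065 q [-0.6128  0.4761  1.3868  0.0637  1.1705  0.8641]
shift tool [0.0703 0.0107 0.019 ]
```

play_rows:
  moves:
    - [[0, 0.007, 0.007, 0, 1], [0, 0.005, 0.004, 0, 1], [0, 0, 0, 0, 1], [0.015, 0, 0.002, 0, 1], [0.015, 0, 0.002, 0, 1], [0.015, 0, 0.002, 0, 1], [0.012, 0, 0.001, 0, 1], [0.005, 0, 0, 0, 1], [0, 0, 0, 0, 1], [0, 0, 0, 0, 1]]

```text
time: 21.2
tool_pos: [0.5547, -0.2967, 0.1127]
tool_rot: [2.91, 1.437, -0.163]
contact_force: [-0.4, -1.0, 0.2]
opening: 0.0917
```

Run:
```python
from h import *
go([.5535,-.2905,.1]); 
a=robot.read_camera("side")[:,:,::-1];b=robot.read_camera("scene")[:,:,::-1]
cv2.imwrite("pics/p14.png",np.hstack([cv2.resize(a[80:180,240:340],(400,400),interpolation=cv2.INTER_CUBIC),cv2.resize(b[190:310,100:220],(400,400),interpolation=cv2.INTER_CUBIC)]))
```

```text
t 21.2 pos [ 0.5547 -0.2967  0.1127] ydir -86.2 tilt x [ 0.1317 -0.0217 -0.991 ] F [-0.4262 -1.0184  0.2132] op 0.0917328273311828 q [-0.6479  0.5272  1.4751  0.073   1.0219  0.8195]
shift tool [ 0.0123 -0.0067  0.0024]
```

View pics/p14.png

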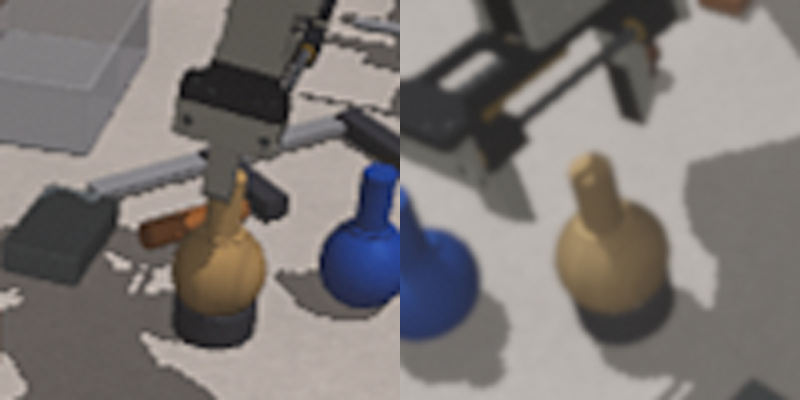

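play_rows:
  moves:
    - [[0.005, -0.004, 0.001, 0, 1], [0.005, -0.002, 0.001, 0, 1], [0.002, 0, 0, 0, 1], [0, 0, 0, 0, 1], [0, 0, 0, 0, -0.5], [0, 0, 0, 0, -1], [0, 0, 0, 0, -1], [0, 0, 0, 0, -1], [0, 0, 0, 0, -1], [0, 0, 0, 0, -1]]
  grip_force: 60

```text
time: 22.3
tool_pos: [0.5547, -0.291, 0.1012]
tool_rot: [2.898, 1.434, -0.174]
contact_force: [-0.3, 0.1, 0.0]
opening: 0.0484
```

Run:
```python
from h import *
go([.5535,-.2905,.1]); o,R=tool();print(R); print(R.T@[0,0,.1])
```

```text
t 22.3 pos [ 0.5547 -0.291   0.1012] ydir -86.1 tilt x [ 0.1343 -0.0236 -0.9907] F [-0.2794  0.0845  0.0265] op 0.04841920869554012 q [-0.64    0.533   1.5009  0.0736  0.9866  0.8245]
shift tool [ 0.001  -0.0006  0.0013]
[[ 0.1343  0.0672 -0.9887]
 [-0.0236 -0.9972 -0.071 ]
 [-0.9907  0.0328 -0.1324]]
[-0.0991  0.0033 -0.0132]
```

play_rows:
  moves:
    - [[0, 0, 0, 0, -1], [0, 0, 0, 0, -1], [0, 0, 0, 0, -1], [0, 0, 0, 0, -1], [0, 0, 0, 0, -1], [-0.01, 0, -0.001, 0, -1], [-0.02, 0, -0.003, 0, -1], [-0.02, 0, -0.003, 0, -1], [0, 0, 0, 0, -1], [0, 0, 0, 0, -1]]

```text
time: 23.3
tool_pos: [0.5532, -0.2882, 0.1524]
tool_rot: [2.916, 1.439, -0.157]
contact_force: [0.1, 0.5, -2.9]
opening: 0.0255
```

Run:
```python
from h import *
go([.5375,.036,.3]); 
a=robot.read_camera("side")[:,:,::-1];b=robot.read_camera("scene")[:,:,::-1]
cv2.imwrite("pics/p15.png",np.hstack([cv2.resize(a[70:170,240:340],(400,400),interpolation=cv2.INTER_CUBIC),cv2.resize(b[180:300,100:220],(400,400),interpolation=cv2.INTER_CUBIC)]))
```

```text
t 23.3 pos [ 0.5532 -0.2882  0.1524] ydir -86.1 tilt x [ 0.1298 -0.0205 -0.9913] F [ 0.0712  0.5344 -2.8783] op 0.025479094498781992 q [-0.6374  0.4806  1.4364  0.068   1.1085  0.8372]
shift tool [-0.155  -0.32   -0.0262]
```

View pics/p15.png

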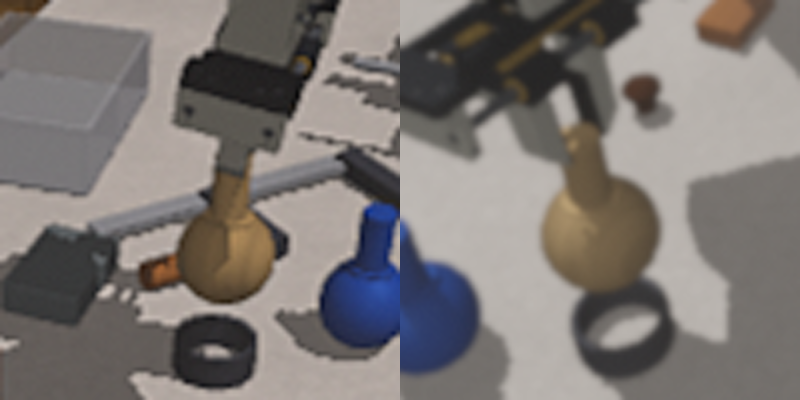

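Run:
```python
from h import *
b=tri([("side",(296.2,133.5)),("scene",(160.3,249.9))]);o,R=tool();print(b,b-o['tool_pos'],R.T@(b-o['tool_pos']))
```

```text
[ 0.5501 -0.2882  0.1041] [-0.0032  0.     -0.048 ] [ 0.0472 -0.0016  0.0093]
```

play_rows:
  moves:
    - [[-0.03, 0, -0.004, 0, -1], [-0.03, -0.01, -0.004, 0, -1], [-0.03, -0.03, -0.004, 0, -1], [-0.01, -0.035, -0.002, 0, -1], [0, -0.04, 0, 0, -1], [0, -0.04, 0, 0, -1], [0, -0.04, 0, 0, -1], [0, -0.035, 0, 0, -1], [0, -0.03, 0, 0, -1], [0, -0.02, 0, 0, -1]]

```text
time: 24.4
tool_pos: [0.5308, 0.0024, 0.2381]
tool_rot: [2.975, 1.457, -0.104]
contact_force: [0.8, -0.5, -2.3]
opening: 0.0259
```

Run:
```python
from h import *
go([.538,.035,.24])
```

```text
t 24.4 pos [0.5308 0.0024 0.2381] ydir -86.5 tilt x [ 0.1127 -0.0118 -0.9936] F [ 0.7881 -0.5165 -2.3062] op 0.02587021031484527 q [-0.1428  0.2495  1.5402  0.0046  1.2384  1.365 ]
shift tool [-0.0015 -0.0321 -0.0094]
```

play_rows:
  moves:
    - [[0, -0.01, -0.003, 0, -1], [0, -0.01, -0.003, 0, -1], [0, -0.006, -0.003, 0, -1], [0, -0.003, -0.001, 0, -1], [0, 0, 0, 0, -1], [0, 0, 0, 0, -1], [0, 0, 0, 0, -1], [0, 0, 0, 0, -1], [0, 0, 0, 0, -1], [0, 0, 0, 0, -1]]

```text
time: 25.4
tool_pos: [0.5391, 0.0322, 0.236]
tool_rot: [2.966, 1.462, -0.115]
contact_force: [0.2, -0.6, -3.2]
opening: 0.0258
```

Run:
```python
from h import *
go([.538,.035,.24])
a=robot.read_camera("side")[:,:,::-1];b=robot.read_camera("scene")[:,:,::-1]
cv2.imwrite("pics/p16.png",np.hstack([cv2.resize(a[140:240,210:310],(400,400),interpolation=cv2.INTER_CUBIC),cv2.resize(b[110:210,195:295],(400,400),interpolation=cv2.INTER_CUBIC)]))
```

```text
t 25.4 pos [0.5391 0.0322 0.236 ] ydir -86.6 tilt x [ 0.1082 -0.0125 -0.9941] F [ 0.2455 -0.5507 -3.2228] op 0.02578520793833274 q [-0.0798  0.2719  1.5149 -0.004   1.2458  1.4314]
shift tool [-0.0041 -0.0028  0.0005]
```

View pics/p16.png

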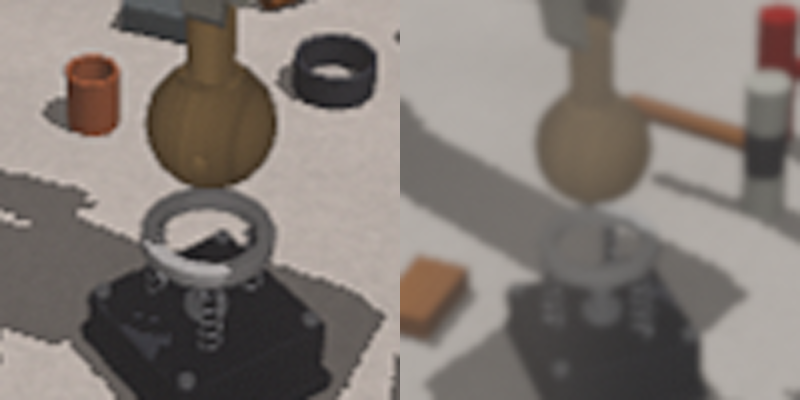

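Run:
```python
from h import *
b=tri([("side",(263,170)),("scene",(243,147))]);o,R=tool();print(b,b-o['tool_pos']); print(R.T@[0,0,-1],R.T@[0,1,0])
for X in ([.535,.036,.115],): print(proj("side",X),proj("scene",X))
# ring triangulated previously: compare same-way px
print(tri([("side",(262,198)),("scene",(245.3,170.5))]))
```

```text
[0.5361 0.0309 0.1881] [-0.0031 -0.0014 -0.048 ]
[ 0.994  -0.019   0.1073] [-0.0124 -0.998  -0.0615]
[261.6725 195.6481] [244.5179 169.0699]
[0.5344 0.0381 0.109 ]
```

play_rows:
  moves:
    - [[0, -0.003, 0, 0, -1], [0, -0.002, 0, 0, -1], [0.01, 0, 0.001, 0, -1], [0.01, 0, 0.001, 0, -1], [0.01, 0, 0.001, 0, -1], [0.008, 0, 0.001, 0, -1], [0.004, 0, 0, 0, -1], [0, 0, 0, 0, -1], [0, 0, 0, 0, -1], [0, 0, 0, 0, -1]]

```text
time: 26.5
tool_pos: [0.5387, 0.0371, 0.1888]
tool_rot: [2.966, 1.464, -0.115]
contact_force: [-0.6, 0.7, -2.3]
opening: 0.0257
```

Run:
```python
from h import *
go([.538,.036,.186])
a=robot.read_camera("side")[:,:,::-1];b=robot.read_camera("scene")[:,:,::-1]
cv2.imwrite("pics/p17.png",np.hstack([cv2.resize(a[140:240,210:310],(400,400),interpolation=cv2.INTER_CUBIC),cv2.resize(b[110:210,195:295],(400,400),interpolation=cv2.INTER_CUBIC)]))
```

```text
t 26.5 pos [0.5387 0.0371 0.1888] ydir -86.6 tilt x [ 0.1059 -0.0122 -0.9943] F [-0.5687  0.6589 -2.3429] op 0.02565407205935064 q [-0.0701  0.3096  1.5955 -0.0053  1.1298  1.4416]
shift tool [0.0027 0.001  0.0011]
```

View pics/p17.png

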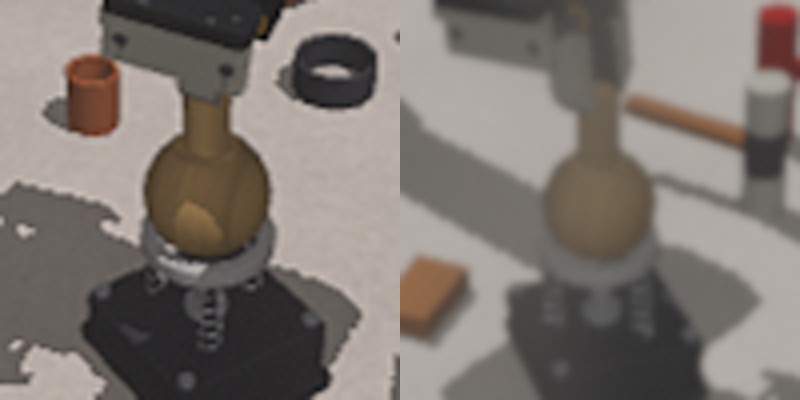

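play_rows:
  moves:
    - [[0.002, 0, 0.0003, 0, -1], [0.002, 0, 0.0003, 0, -1], [0.002, 0, 0.0003, 0, -1], [0.003, 0, 0.0004, 0, -1], [0.003, 0, 0.0004, 0, -1], [0.003, 0, 0.0004, 0, -1], [0.003, 0, 0.0005, 0, -1], [0.003, 0, 0.0005, 0, -1], [0.003, 0, 0.0005, 0, -1], [0.003, 0, 0.0005, 0, -1]]

```text
time: 27.6
tool_pos: [0.5416, 0.0369, 0.1683]
tool_rot: [2.978, 1.448, -0.102]
contact_force: [-6.5, 0.1, 22.6]
opening: 0.0253
```

Run:
```python
from h import *
go([.538,.036,.17])
```

```text
t 27.6 pos [0.5416 0.0369 0.1683] ydir -86.5 tilt x [ 0.1217 -0.0124 -0.9925] F [-6.4693  0.0984 22.6019] op 0.025331189956765792 q [-0.0708  0.3245  1.636  -0.0043  1.0585  1.4404]
shift tool [-0.0021  0.0007  0.0034]
```

Run:
```python
from h import *
a=robot.read_camera("side")[:,:,::-1];b=robot.read_camera("scene")[:,:,::-1]
cv2.imwrite("pics/p18.png",np.hstack([cv2.resize(a[140:240,210:310],(400,400),interpolation=cv2.INTER_CUBIC),cv2.resize(b[110:210,195:295],(400,400),interpolation=cv2.INTER_CUBIC)]))
cv2.imwrite("pics/p18s.png",a)
go([.538,.036,.17])
```

```text
t 27.7 pos [0.5417 0.0368 0.1685] ydir -86.5 tilt x [ 0.1221 -0.0125 -0.9924] F [-4.6466  0.6591 13.5803] op 0.025607017582994152 q [-0.0708  0.3243  1.6358 -0.0044  1.0585  1.4404]
shift tool [-0.0019  0.0006  0.0036]
```

View pics/p18.png

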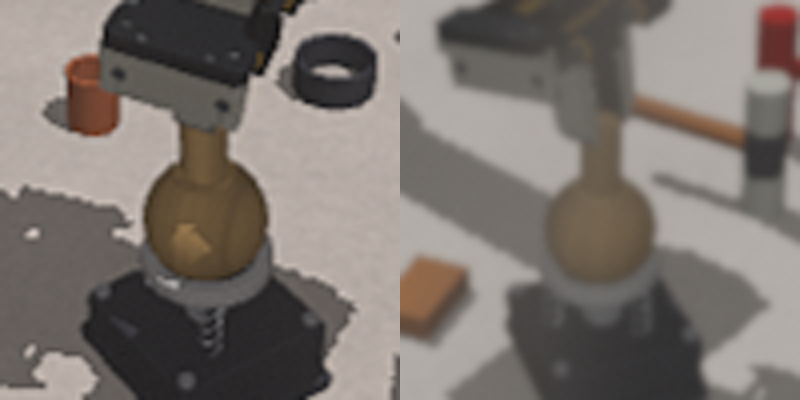

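View pics/p18s.png

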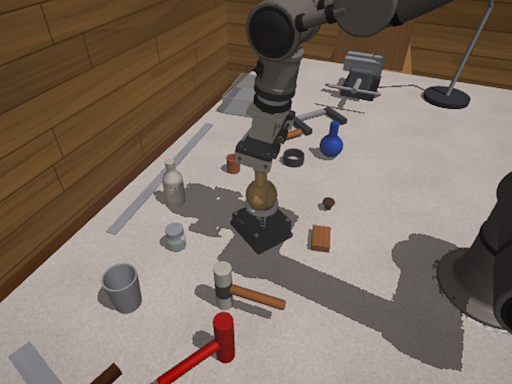

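Run:
```python
from h import *
for i in range(4):
    robot.read_camera("side"); o=robot.observe(); print(o['time'],o['tool_pos'],o['contact_force'],o['qvel'].round(4))
```

```text
27.75 [0.5417 0.0369 0.1685] [-3.7778 -0.3483 12.8419] [-0.0016  0.0011 -0.0021  0.0003  0.0016  0.0001]
27.8 [0.5417 0.0369 0.1685] [-3.6951  0.4515 12.4752] [-0.0003  0.0002  0.0014 -0.0013 -0.0004  0.0015]
27.85 [0.5417 0.0368 0.1685] [-3.6462  0.7364 12.9578] [ 0.0028 -0.0003  0.     -0.0004 -0.0005 -0.0017]
27.9 [0.5417 0.0368 0.1685] [-3.8673  0.8713 12.8494] [-0.0009  0.0016  0.0001 -0.0005  0.0008  0.0006]
```

```bash
python3 -c "
from cell import robot
print(robot.hand_in()); print(robot.observe()['contact_force'])"
```

```text
the job is handed in; nothing more can be done
None
the job is handed in; nothing more can be done
```

The job is handed in at about 27.9 s. It reported no verdict. The pin is down, the mallet is back on the bench, and the finial is held pressed in the ring.

- **Pin:** I drove it down with the mallet, up to about 33 N. Afterwards the pictures no longer showed it standing in the ring.
- **Overpressing:** I pressed for too many rows, which leaned the mallet about 25° (estimated) in the grip and left the tool tilted about 7°. I righted the mallet against the ring before lifting it out. The tool tilt stayed to the end.
- **Mallet:** It stands upright and released near its old spot, about 0.23 m from the jig.
- **Finial:** It is gripped by its spigot and looked upright in the last pictures. By then the tool had drifted about 3 mm in +x, which I estimate as a lean of about 3°.
- **Ring:** I judge it to be on its stop. The tool was steady at z = 0.1685 with about 12.8 N up, so with the finial's weight about 15 N on the ring, against 12.5 N for the stop.
- **Other things:** In the last side picture the other things looked where they had been.

I had no direct reading of the pin or ring travel, or of the ball's distance from the ring axis. Before pressing, the two-camera measurements put the ball within about 2 mm of that axis.

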